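Fill the last cells of a medicine carton and clip its tag clamp on the leaning label board

ROBOT

A 7-joint arm with a two-finger parallel gripper is mounted at the origin on the work surface. World frame = base frame: x ahead of the robot, y to its left, z up, the work surface at z = 0. Lengths are in m, angles in rad, forces in N, time in s.
With the tool pointing down it reaches from about 0.35 to 0.9 m from the base axis. Payload 19.9 kg.
Tool frame: the origin (TCP) lies midway between the tips of the shut fingers; the grasp point (between the pads) lies env.pinch_z behind it (env.pinch_z is the distance from the TCP to the grasp point, in m); z points along the fingers, y is the line along which they close (so a half turn about z gives the same grasp; the last joint's range is limited). The gripper opens to 85 mm and grips with 20 to 120 N. Pads are 22 mm wide; open, the fingers measure 114 mm over their backs; the gripper's body (76 mm by 85 mm) begins 54 mm behind the grasp point. The pads swing forward as they close: fully open they stand 13 mm farther back than shut.
Start: joints at [-1.315, 0.417, -0.01, 1.614, 0.005, 1.111, -0.053], TCP at [0.183, 0.598, 0.231] pointing down, gripper open.
Joint ranges: [-2.81, 2.81], [-0.39, 2.02], [-1.27, 1.25], [0.06, 2.57], [-1.19, 4.33], [0.19, 2], [-2.82, 2.82]. Speed limits (rad/s): [1.89, 1.89, 2.39, 2.39, 3.01, 3.01, 3.01].

INTERFACE

Orientations are given as a rotation vector (axis times angle).
In Python, from station import monitor, imaging, ticket, env gives the robot as it stands. The module is installed in compiled form; this text tells all that it offers.
- The arm moves only by the tool servo_tool, never from a script. Its argument "motion" is text: rows parted by semicolons, each of 7 numbers parted by spaces: the shift along the world's x, y, z scaled (see below), then the turn, a rotation vector about the world's x, y, z scaled (see below), then the closure, from 0 (fully open) to 1 (shut). In form: x y z rx ry rz claw; .... A call has exactly 5 rows; each row is the pose to reach, as a shift and turn from the pose commanded when the call began, turning the shorter way round; what a row does not reach only later rows make up. The controller multiplies each number of a shift by 150 mm and each number of a turn by pi rad. A row lasts 1/12 s, in which the tool goes at most 41.7 mm and 7.16 degrees, less where a joint would pass 70% of its speed; a pose out of reach is approached as far as the arm can. A call with a number of a shift or a turn outside -1 to 1 is refused whole. A call with a gripper value outside its range is refused whole. The fingers move at their own pace and stop on an object; "force" is the grip in N (left out, the last holds). Time passes only in rows, so rows that repeat a pose let the fingers close, or fill a call up. It gives the time, the measured TCP pose, the force, the opening and the grip force at its end, in the units of the state.
- monitor.state(): the state, without advancing time (a new reading comes with each control period).
- imaging.read_camera(name): name is "scene" or "top" or "wrist"; returns a dict with "pixels" (420x560x3 uint8, blue, green, red), "vertical_fov" (degrees; the focal length in pixels is half the picture's height over the tangent of half this angle, whatever the lens; pixels are square), "cx", "cy" (the principal point, pixels), "dist" ([k1, k2, p1, p2, k3] as OpenCV has them; the pictures are not rectified), "rvec" (rotation vector, rad) and "tvec" (3), from world to camera coordinates, as OpenCV has them; the wrist camera has in their place "hand_eye" (4x4, takes a point from camera to tool coordinates, whose origin is the TCP and whose axes are the flange's). Camera axes: x right, y down, z forward; pixel columns grow to the right and rows downward; lengths in m; the calibration is good to about 2 mm. A picture is of the moment at which its call begins: read the wrist's pose just before it. There is no depth.
- ticket.sign_off(): hands the job in; it is judged then, once.
The state is a dict: "clock": time; "joint_pos": joint angles; "dq": joint speeds; "joint_torque": joint torques, N m; "position": TCP position; "tool_rot": TCP orientation; "wrist_force": force on the tool from outside, world axes, zero at the start; "wrist_torque": the same for the moment, N m; "finger_gap": finger opening in m; "grasp_force": force on a finger pad.
Only numpy, scipy, OpenCV 4.12 (cv2) and the standard library are available. Lean on these libraries where they do the work, as an engineer would, in place of code of your own. Each camera call takes 0.05 s, during which the arm holds its last target. There are 200 camera calls.

TASK

Finish packing the divided carton: stand the two loose green-lidded jars upright in its two empty cells, one in each, setting them down without dropping them. Then take the green spring clamp off the rack and clip it onto the top edge of the carton's leaning label board, straight and pushed fully home until the edge meets the clamp's hub, and let go. Press gently, so that the board is neither pushed down into its holder nor bent out of its lean, and leave the red clamp and everything else where it is.

Things in the scene. Friction and masses are not known exactly. Their poses are not given: they have to be found in the camera images.
- carton: Fixed brown cardboard carton 98 x 274 x 72 mm high (x, y, z), walls 6 mm, floor about 6 mm, split along y into a row of three cells (each about 86 mm square inside, centres at y = -89, 0, +89 mm). Origin: centre of the underside; x points from the label side to the far side, y along the row of cells.
- holder (a joint): Lean of the grey label holder on the carton's front wall: 0 is upright, growing as it leans outwards to the carton's -x (the robot's) side, rad; it starts at 0.2 to 0.4. A stiff hinge along y, 47 mm in front of the carton's centre and 72 mm up; it stays where it is left.
- holder_top (a point): Middle of the holder's upper rim, 30 mm from its hinge. z points along the lean, x across (12 mm thick), y along it (210 mm). A stiff pale wooden label board, 200 mm wide (y) and 8 mm thick, stands out of it along z by 58 to 82 mm, different each time and not measured: its edge must be felt for. It sticks in the holder, but slides down if pressed with over 30 N.
- pad_a: Thin blue round pad, 68 mm across and 3 mm thick, fixed on the floor of one empty cell, at its centre. Origin: centre of its underside. The jar stands on it.
- pad_b: The same blue pad in the other empty cell.
- jar_a: White round jar with green lid, 56 mm across, 118 mm high, to be packed. Origin: centre of its underside, z up.
- jar_b: The second such jar to be packed.
- jar_fill: The same kind of jar, already standing in the carton's third cell; leave it.
- rack: Fixed wooden rack: base 110 x 250 x 12 mm, with an upright board 8 mm thick (x), 230 mm long (y), its top edge 70 mm above the table. The clamps are parked astride this edge, 100 to 130 mm apart. Origin: centre of the underside.
- clamp_green: Green spring clamp like a big clothes peg, 133 mm long, 36 mm wide (y), 85 g. Origin: the throat, underside of the steel hub, the stop for the edge. z points from jaws to handles, x across the jaws (line of pinching), y along the gripped edge. Jaws reach to z = -56 mm; hub 24 mm across, pivot at z = +12 mm; handles rise to z = +77 mm. The frame is the -x lever's.
- clamp_green_grip (a point): Midway between the green clamp's splayed handles, 57 mm above its throat. They are 46 mm over their outsides here, 56 mm at the top. Pinching them with 10 to 20 N opens the sprung jaws; at the stop the handles are parallel, 25 mm over their outsides, the jaws gape 19 mm near the hub, 35 mm at the tips. Opening the fingers draws the clamp up some 4 mm unless followed down.
- clamp_red: The same clamp in red, parked beside it; leave it.
- amber_bottle: Bystander: amber bottle 60 mm across, 130 mm high; origin centre of underside.
- pill_carton: Bystander: flat white box 60 x 130 x 45 mm; origin centre of underside.
- tape_roll: Bystander: yellow ring, 90 mm across, 45 mm high; origin centre of underside.
- stock_box: Bystander: blue box 70 x 100 x 60 mm; origin centre of underside.

How it is judged:
On the way, in this order (a step that is already met when the one before it is completed fails the run):
1. one loose jar stands in an empty cell (((horizontal distance between jar_a and pad_a below 0.022 m and z of jar_a in the frame of pad_a below 0.008 m and angle between jar_a's own z axis and vertical below 0.12 rad) or (horizontal distance between jar_a and pad_b below 0.022 m and z of jar_a in the frame of pad_b below 0.008 m and angle between jar_a's own z axis and vertical below 0.12 rad) or (horizontal distance between jar_b and pad_a below 0.022 m and z of jar_b in the frame of pad_a below 0.008 m and angle between jar_b's own z axis and vertical below 0.12 rad) or (horizontal distance between jar_b and pad_b below 0.022 m and z of jar_b in the frame of pad_b below 0.008 m and angle between jar_b's own z axis and vertical below 0.12 rad))), for 0.2 s.
2. both loose jars stand in the empty cells, one in each ((((horizontal distance between jar_a and pad_a below 0.022 m and z of jar_a in the frame of pad_a below 0.008 m and angle between jar_a's own z axis and vertical below 0.12 rad) and (horizontal distance between jar_b and pad_b below 0.022 m and z of jar_b in the frame of pad_b below 0.008 m and angle between jar_b's own z axis and vertical below 0.12 rad)) or ((horizontal distance between jar_a and pad_b below 0.022 m and z of jar_a in the frame of pad_b below 0.008 m and angle between jar_a's own z axis and vertical below 0.12 rad) and (horizontal distance between jar_b and pad_a below 0.022 m and z of jar_b in the frame of pad_a below 0.008 m and angle between jar_b's own z axis and vertical below 0.12 rad)))), for 0.2 s.
3. the green clamp is clipped fully home on the label board's edge, with the jars packed (z of board_c0 in the frame of clamp_green between -0.049 and -0.037 m and x of board_c0 in the frame of clamp_green between -0.007 and 0.007 m and y of board_c0 in the frame of clamp_green between -0.09 and 0.09 m and angle between the z axis of clamp_green and the z axis of holder_top, either way round below 0.12 rad and angle between the y axis of clamp_green and the y axis of holder_top, either way round below 0.12 rad and contact force between clamp_green and anything else above 2 N and (((horizontal distance between jar_a and pad_a below 0.022 m and z of jar_a in the frame of pad_a below 0.008 m and angle between jar_a's own z axis and vertical below 0.12 rad) and (horizontal distance between jar_b and pad_b below 0.022 m and z of jar_b in the frame of pad_b below 0.008 m and angle between jar_b's own z axis and vertical below 0.12 rad)) or ((horizontal distance between jar_a and pad_b below 0.022 m and z of jar_a in the frame of pad_b below 0.008 m and angle between jar_a's own z axis and vertical below 0.12 rad) and (horizontal distance between jar_b and pad_a below 0.022 m and z of jar_b in the frame of pad_a below 0.008 m and angle between jar_b's own z axis and vertical below 0.12 rad)))), for 0.2 s.
At the end, for the whole second after the job is handed in: Loose jars upright on the blue pads, one each (22 mm, 0.12 rad); green clamp on the label board: throat within 6 mm of its edge, 7 mm of mid-plane, 90 mm of the middle, in line within 0.12 rad; board leaning 0.1 to 0.6 rad; all released and at rest; other things within 30 mm of their starts (all of step 3 and contact force between each of jar_a, jar_b, clamp_green and the fingers below 0.1 N and linear speed of each of jar_a, jar_b, clamp_green below 0.02 m/s and value of joint holder between 0.1 and 0.6 rad and distance of each of jar_fill, clamp_red, amber_bottle, pill_carton, tape_roll, stock_box from where it was at the start of the episode below 0.03 m); the robot touches nothing.
It fails at once if a jar is dropped (falls faster than 0.65 m/s, out of the fingers) ((contact force between jar_a and the fingers below 0.05 N and linear speed of jar_a above 0.65 m/s) or (contact force between jar_b and the fingers below 0.05 N and linear speed of jar_b above 0.65 m/s)).
It fails at once if the label board is pushed down or bent by more than 12 mm (at its middle) (distance of board_c0 from where it was at the start of the episode above 0.012 m).
It fails at once if a bystander (packed jar, red clamp, bottle, boxes, tape) is moved more than 30 mm (distance of any of jar_fill, clamp_red, amber_bottle, pill_carton, tape_roll, stock_box from where it was at the start of the episode above 0.03 m).
It also fails if it takes over 72 s, if anything falls off the work surface, if the arm or the gripper's body presses on something with over 40 N, if the wrist force passes 120 N, or if a joint passes its speed limit or range.

## Working session

There is one attempt and no reset: what is moved stays moved. The work goes in short steps, Python scripts to look and compute and a tool call to move; the robot and the scene stay as the last step left them, time stands still between calls to the robot, and variables do not carry over. Pictures are saved under pics/ and viewed, at most 10 in all, crops included, and the job is handed in when it is done.

Besides the shell and the picture viewer there is one more tool, called after "Call:" as name(argument=value, ...) on one line, values as JSON. servo_tool: Moves the arm, as the interface text tells. Its arguments: {"type":"object","properties":{"motion":{"type":"string"},"force":{"type":"number"}},"required":["motion"]}

```bash
mkdir -p pics
python3 - <<'E'
from station import monitor, imaging, env
import cv2,pickle
print(monitor.state(), env.pinch_z)
d={}
for n in("scene","top","wrist"):
    r=imaging.read_camera(n); d[n]=r; cv2.imwrite(f"pics/{n}0.png",r["pixels"]); print(n,{k:v for k,v in r.items() if k!="pixels"})
pickle.dump(d,open("cam0.pkl","wb"))
E
```

```text
{'clock': 0.0, 'joint_pos': array([-1.31549981,  0.41796549, -0.01033603,  1.6141899 ,  0.00468145,
        1.11064936, -0.0529777 ]), 'dq': array([ 0.00016918,  0.00055291,  0.00110471,  0.00027611,  0.00062368,
       -0.00076429, -0.00137092]), 'joint_torque': array([-8.12419567e-04, -8.64471102e+01,  6.78300038e-01, -4.34908068e+01,
        1.91152375e-02,  7.37237104e-03, -7.02250972e-06]), 'position': array([0.18267275, 0.59735157, 0.23065878]), 'tool_rot': array([-4.64398693e-01, -3.10696045e+00,  1.85690487e-03]), 'wrist_force': array([-0.18353205,  0.30558051,  1.11839935]), 'wrist_torque': array([ 0.04946906, -0.01241499,  0.01920055]), 'grasp_force': 0.0, 'finger_gap': 0.08531339222125305} 0.0187
scene {'vertical_fov': 43.571659814282945, 'cx': 281.5338227473858, 'cy': 206.91263853136195, 'dist': array([-0.16072903,  0.        ,  0.        ,  0.        ,  0.        ]), 'rvec': array([ 2.4016468 ,  0.74147374, -0.25099895]), 'tvec': array([-0.41047365, -0.0925397 ,  1.50652801])}
top {'vertical_fov': 48.17785304145151, 'cx': 282.94067030222396, 'cy': 202.06192277331678, 'dist': array([-0.00917872,  0.        ,  0.        ,  0.        ,  0.        ]), 'rvec': array([ 2.17846456, -2.1264953 ,  0.13613477]), 'tvec': array([0.04199517, 0.47082968, 1.16516133])}
wrist {'vertical_fov': 60.767300712760225, 'cx': 280.8357339104284, 'cy': 209.49684040742954, 'dist': array([-0.0727634,  0.       ,  0.       ,  0.       ,  0.       ]), 'hand_eye': array([[ 9.46274776e-05, -9.45450519e-01, -3.25765723e-01,
         8.51750027e-02],
       [ 9.99999952e-01,  1.86075805e-04, -2.49559690e-04,
        -2.87635995e-04],
       [ 2.96563458e-04, -3.25765684e-01,  9.45450491e-01,
        -1.41657410e-01],
       [ 0.00000000e+00,  0.00000000e+00,  0.00000000e+00,
         1.00000000e+00]])}
```

View pics/scene0.png

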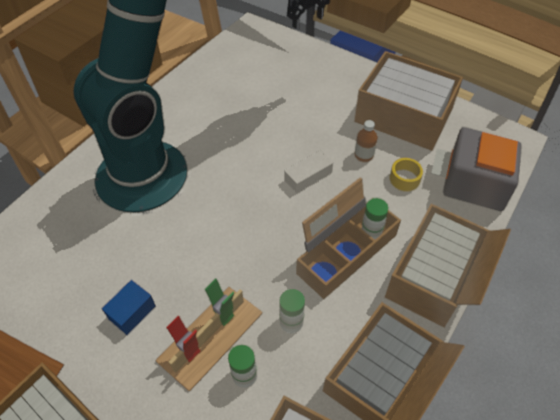

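View pics/top0.png

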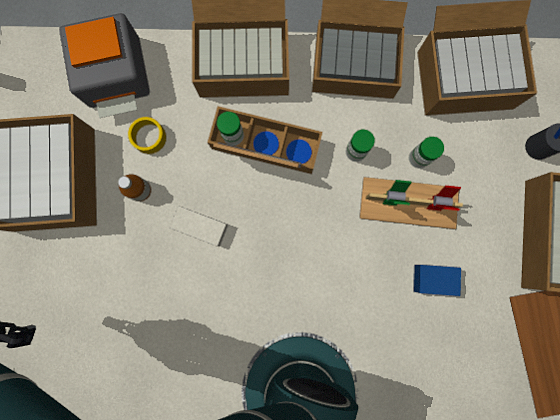

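```bash
cat > h.py <<'E'
import cv2,numpy as np,pickle
from scipy.spatial.transform import Rotation as Ro
def K(r):
    f=r["pixels"].shape[0]/2/np.tan(np.radians(r["vertical_fov"])/2)
    return np.array([[f,0,r["cx"]],[0,f,r["cy"]],[0,0,1.]])
def ext(r,st=None):
    if "rvec" in r: return Ro.from_rotvec(r["rvec"]).as_matrix(),np.array(r["tvec"])
    T=np.eye(4);T[:3,:3]=Ro.from_rotvec(st["tool_rot"]).as_matrix();T[:3,3]=st["position"]
    M=np.linalg.inv(T@r["hand_eye"]);return M[:3,:3],M[:3,3]
def ray(r,uv,st=None):
    R,t=ext(r,st);p=cv2.undistortPoints(np.array([[uv]],float),K(r),np.array(r["dist"])).ravel()
    return -R.T@t, R.T@np.array([p[0],p[1],1])
def onz(r,uv,z,st=None):
    c,d=ray(r,uv,st);return c+d*(z-c[2])/d[2]
def tri(rays):
    A=0;b=0
    for c,d in rays:
        d=d/np.linalg.norm(d);P=np.eye(3)-np.outer(d,d);A=A+P;b=b+P@c
    return np.linalg.solve(A,b)
def proj(r,X,st=None):
    R,t=ext(r,st);return cv2.projectPoints(np.array(X,float).reshape(-1,1,3),cv2.Rodrigues(R)[0],t,K(r),np.array(r["dist"]))[0].reshape(-1,2)
def blobs(img,lo,hi,mn=30):
    m=cv2.inRange(cv2.cvtColor(img,cv2.COLOR_BGR2HSV),lo,hi)
    n,l,s,c=cv2.connectedComponentsWithStats(m)
    return [(c[i].round(1).tolist(),s[i].tolist()) for i in range(1,n) if s[i][4]>=mn]
E
python3 - <<'E'
from h import *
d=pickle.load(open("cam0.pkl","rb"))
for n in("top","scene"):
    r=d[n]
    for nm,lo,hi,z in(("green",(50,110,40),(85,255,255),.118),("blue",(105,120,60),(130,255,255),.009),("red",(172,120,60),(180,255,255),.1)):
        for c,s in blobs(r["pixels"],lo,hi): print(n,nm,c,s,onz(r,c,z).round(4))
r=d["top"];im=cv2.resize(r["pixels"][90:240,195:485],None,fx=2.7,fy=2.7,interpolation=cv2.INTER_CUBIC)
r=d["scene"];im2=cv2.resize(r["pixels"][170:390,140:415],None,fx=2.7,fy=2.7,interpolation=cv2.INTER_CUBIC)
cv2.imwrite("pics/t1.png",im);cv2.imwrite("pics/s1.png",im2);print(im.shape,im2.shape)
E
```

```text
top green [227.9, 122.6] [217, 111, 23, 25, 431] [0.6484 0.1904 0.118 ]
top green [362.3, 140.7] [351, 130, 23, 23, 413] [ 0.6113 -0.1339  0.118 ]
top green [431.1, 148.0] [419, 137, 25, 23, 443] [ 0.5974 -0.2987  0.118 ]
top green [400.2, 185.6] [390, 180, 21, 12, 171] [ 0.5043 -0.2239  0.118 ]
top green [394.9, 201.8] [383, 199, 27, 6, 110] [ 0.4652 -0.2111  0.118 ]
top blue [556.9, 133.9] [554, 128, 6, 11, 36] [ 0.6719 -0.6675  0.009 ]
top blue [265.8, 142.8] [254, 131, 25, 24, 456] [0.6289 0.1025 0.009 ]
top blue [298.6, 150.9] [286, 140, 26, 23, 460] [0.6091 0.0156 0.009 ]
top blue [437.8, 279.9] [414, 265, 47, 31, 1251] [ 0.2827 -0.3444  0.009 ]
scene green [376.8, 207.0] [367, 199, 20, 17, 267] [0.6491 0.194  0.118 ]
scene green [240.8, 357.3] [229, 346, 25, 24, 454] [ 0.6033 -0.302   0.118 ]
scene blue [355.2, 44.3] [331, 32, 51, 25, 638] [0.2126 0.8897 0.009 ]
scene blue [348.1, 249.4] [337, 243, 22, 17, 232] [0.6265 0.1133 0.009 ]
scene blue [323.9, 270.3] [312, 263, 23, 18, 249] [0.6074 0.0259 0.009 ]
scene blue [128.5, 306.5] [103, 281, 51, 53, 1494] [ 0.2729 -0.3272  0.009 ]
(405, 783, 3) (594, 742, 3)
```

View pics/t1.png

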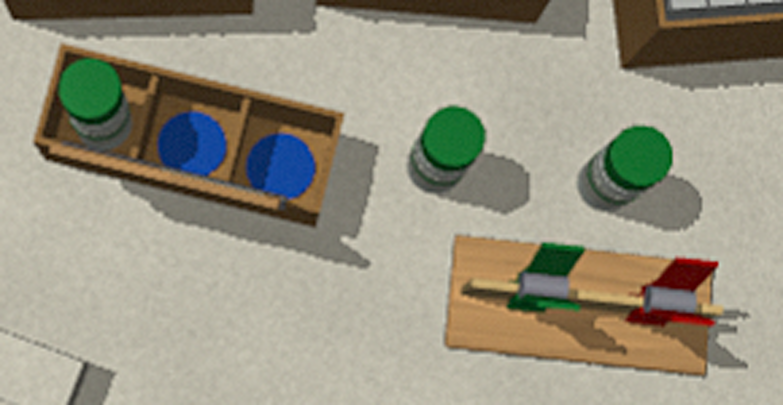

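View pics/s1.png

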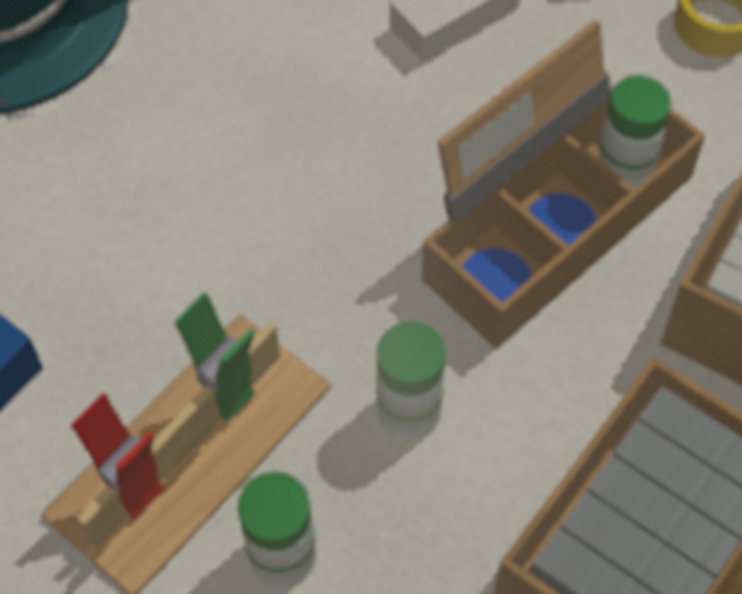

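The top view shows the packed jar at (228,123), pads at (266,143) and (299,151), loose jars at (362,141) and (431,148), and the green clamp at about (397,195). In the scene view the board's upper corners are at about (303,224) and (361,179). I'm moving over the work for a wrist view.

Call:
servo_tool(motion="0.075 -0.177 0.022 0 0 0.005 0; 0.15 -0.354 0.044 0 0 0.01 0; 0.224 -0.532 0.067 0 0 0.015 0; 0.3 -0.71 0.089 0 0 0.02 0; 0.374 -0.886 0.111 0 0 0.0234 0", force=30)

```text
clock: 0.57
position: [0.2392, 0.4633, 0.2478]
tool_rot: [-0.349, -3.122, 0.001]
wrist_force: [0.2, 0.3, 0.7]
finger_gap: 0.0851
grasp_force: 0.0
```

Call:
servo_tool(motion="0.075 -0.177 0.022 0 0 0 0; 0.15 -0.354 0.044 0 0 0 0; 0.224 -0.532 0.067 0 0 0 0; 0.3 -0.71 0.089 0 0 0 0; 0.374 -0.886 0.111 0 0 0 0")

```text
clock: 0.98
position: [0.2952, 0.3304, 0.2646]
tool_rot: [-0.35, -3.122, 0.0]
wrist_force: [1.0, -0.9, 0.7]
finger_gap: 0.0851
grasp_force: 0.0
```

Call:
servo_tool(motion="0.075 -0.177 0.022 0 0 0 0; 0.15 -0.354 0.044 0 0 0 0; 0.224 -0.532 0.067 0 0 0 0; 0.3 -0.71 0.089 0 0 0 0; 0.374 -0.886 0.111 0 0 0 0")

```text
clock: 1.4
position: [0.3513, 0.1975, 0.2814]
tool_rot: [-0.35, -3.122, -0.0]
wrist_force: [0.6, 0.7, 0.4]
finger_gap: 0.0856
grasp_force: 0.0
```

Call:
servo_tool(motion="0.075 -0.177 0.022 0 0 0 0; 0.15 -0.354 0.044 0 0 0 0; 0.224 -0.532 0.067 0 0 0 0; 0.3 -0.71 0.089 0 0 0 0; 0.374 -0.886 0.111 0 0 0 0")

```text
clock: 1.82
position: [0.4074, 0.0646, 0.2981]
tool_rot: [0.35, 3.122, 0.0]
wrist_force: [0.2, 0.2, -0.1]
finger_gap: 0.0857
grasp_force: 0.0
```

Run:
```python
from station import monitor, imaging
from h import *
st=monitor.state();r=imaging.read_camera("wrist");pickle.dump((r,st),open("w1.pkl","wb"))
cv2.imwrite("pics/w1.png",r["pixels"]);print(st["clock"],st["position"],st["tool_rot"],st["joint_pos"])
```

```text
1.8167 [0.40738792 0.06456299 0.2980853 ] [3.50001083e-01 3.12187165e+00 3.09565123e-04] [-0.70326299 -0.06237689  0.45477466  2.02840883  0.02961553  1.16917088
  1.08667357]
```

View pics/w1.png

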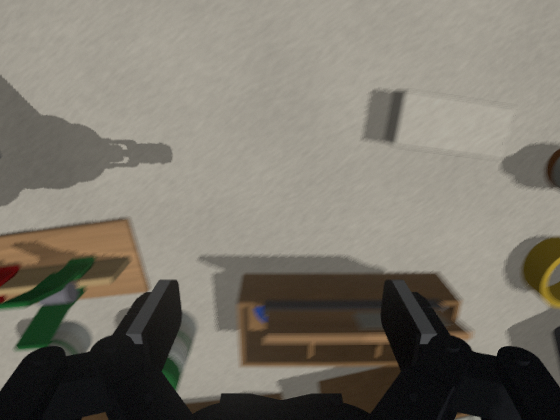

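The wrist view shows the carton front on, with the holder line at row 303, columns 262–388. The green clamp is at the left (60,300), and image-down is forwards. I'm continuing towards the jars and the rack.

Call:
servo_tool(motion="0.05 -0.173 0.022 0 0 0 0; 0.1 -0.346 0.044 0 0 0 0; 0.15 -0.52 0.067 0 0 0 0; 0.2 -0.693 0.089 0 0 0 0; 0.25 -0.867 0.111 0 0 0 0")

```text
clock: 2.28
position: [0.4447, -0.0652, 0.3147]
tool_rot: [0.35, 3.122, 0.0]
wrist_force: [0.2, 0.2, -0.4]
finger_gap: 0.0852
grasp_force: 0.0
```

Call:
servo_tool(motion="0.05 -0.173 0.022 0 0 0 0; 0.1 -0.346 0.044 0 0 0 0; 0.15 -0.52 0.067 0 0 0 0; 0.2 -0.693 0.089 0 0 0 0; 0.25 -0.867 0.111 0 0 0 0")

```text
clock: 2.7
position: [0.4823, -0.1952, 0.3313]
tool_rot: [0.349, 3.122, 0.0]
wrist_force: [0.7, -0.2, 0.3]
finger_gap: 0.0854
grasp_force: 0.0
```

Run:
```python
from station import monitor, imaging
from h import *
st=monitor.state();r=imaging.read_camera("wrist");pickle.dump((r,st),open("w2.pkl","wb"))
cv2.imwrite("pics/w2.png",cv2.resize(r["pixels"],(784,588)));print(st["clock"],st["position"],st["tool_rot"],st["joint_pos"])
```

```text
2.7 [ 0.48232776 -0.19516752  0.33129383] [3.49268486e-01 3.12197395e+00 8.47671106e-05] [-0.35124259  0.17756154  0.77610736  1.76158524 -0.13063491  1.25505005
  1.80567854]
```

View pics/w2.png

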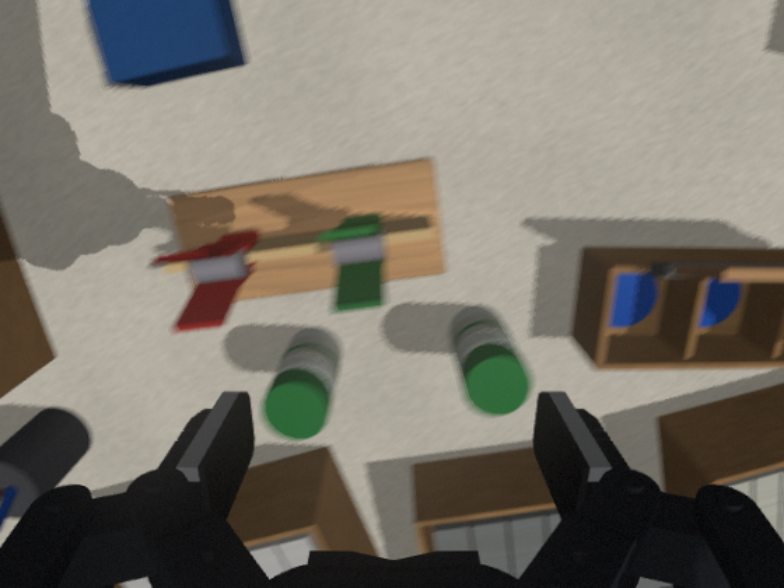

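The wrist view shows jar lids at (498,380) and (297,403) in the 784-px picture. The green clamp's hub is at (358,248), and the rack edge runs from (435,233) to (165,268).

Run:
```python
from h import *
d=pickle.load(open("cam0.pkl","rb"));r,st=pickle.load(open("w2.pkl","rb"))
print("cams",[(-ext(d[n])[0].T@ext(d[n])[1]).round(2) for n in("top","scene")])
def lid(r,xy,st=None):
    a=np.linspace(0,2*np.pi,60)
    P=np.concatenate([np.c_[xy[0]+.028*np.cos(a),xy[1]+.028*np.sin(a),0*a+z] for z in(.118,.096)])
    m=np.zeros(r["pixels"].shape[:2],np.uint8);cv2.fillConvexPoly(m,cv2.convexHull((proj(r,P,st)*16).round().astype(np.int32)),255,shift=4)
    M=cv2.moments(m,True);return np.array([M["m10"],M["m01"]])/M["m00"]
for nm,rr,s in(("w",r,st),("top",d["top"],None)):
  for c,b in blobs(rr["pixels"],(50,110,40),(85,255,255)):
    p=onz(rr,c,.118,s)[:2]
    for _ in range(6): p=p+(onz(rr,c,.118,s)-onz(rr,lid(rr,p,s),.118,s))[:2]
    print(nm,c,b,p.round(4), onz(rr,c,.118,s).round(4))
q=lambda u,v,z:onz(r,(u/1.4,v/1.4),z,st).round(4)
print("hub",q(358,248,.082),"edge",q(435,233,.07),q(165,268,.07))
print("near handle top",q(347,228,.147), "far handle corners",q(336,310,.147),q(383,303,.147))
print("near corners",q(320,242,.147),q(380,216,.147))
tp=lambda u,v,z:onz(d["top"],(195+u/2.7,90+v/2.7),z).round(4)
print("top hub",tp(545,286,.09),"edge",tp(470,287,.07),tp(715,311,.07),"far handle",tp(545,246,.147),tp(582,248,.147))
# carton board corners
s=d["scene"];sc=lambda u,v:ray(s,(140+u/2.7,170+v/2.7));tt=lambda u,v:ray(d["top"],(195+u/2.7,90+v/2.7))
print("board corner -y",tri([sc(440,145),tt(285,205)]),"+y",tri([sc(598,25),tt(45,148)]))
```

```text
cams [array([0.31, 0.05, 1.22]), array([ 0.89, -0.58,  1.15])]
w [249.6, 165.7] [231, 160, 36, 11, 208] [ 0.4678 -0.225 ] [ 0.466 -0.224  0.118]
w [255.9, 217.5] [242, 215, 29, 6, 91] [ 0.5248 -0.2328] [ 0.5214 -0.2313  0.118 ]
w [355.0, 274.1] [333, 253, 43, 42, 1402] [ 0.6181 -0.1384] [ 0.6118 -0.1393  0.118 ]
w [211.5, 291.5] [190, 272, 44, 41, 1418] [ 0.6039 -0.3067] [ 0.5979 -0.3031  0.118 ]
top [227.9, 122.6] [217, 111, 23, 25, 431] [0.6513 0.1918] [0.6484 0.1904 0.118 ]
top [362.3, 140.7] [351, 130, 23, 23, 413] [ 0.614  -0.1355] [ 0.6113 -0.1339  0.118 ]
top [431.1, 148.0] [419, 137, 25, 23, 443] [ 0.6003 -0.3019] [ 0.5974 -0.2987  0.118 ]
top [400.2, 185.6] [390, 180, 21, 12, 171] [ 0.5061 -0.2262] [ 0.5043 -0.2239  0.118 ]
top [394.9, 201.8] [383, 199, 27, 6, 110] [ 0.4669 -0.2133] [ 0.4652 -0.2111  0.118 ]
hub [ 0.487  -0.2254  0.082 ] edge [ 0.4913 -0.1624  0.07  ] [ 0.4697 -0.3911  0.07  ]
near handle top [ 0.4576 -0.2211  0.147 ] far handle corners [ 0.5119 -0.243   0.147 ] [ 0.5141 -0.2099  0.147 ]
near corners [ 0.4628 -0.241   0.147 ] [ 0.4547 -0.198   0.147 ]
top hub [ 0.4835 -0.2225  0.09  ] edge [ 0.484  -0.1588  0.07  ] [ 0.4672 -0.3821  0.07  ] far handle [ 0.5096 -0.2091  0.147 ] [ 0.5086 -0.2407  0.147 ]
board corner -y [0.53962334 0.01745849 0.16507457] +y [0.58451925 0.22205853 0.15268792]
```

Call:
servo_tool(motion="0.176 0.077 -0.1 0 0 0 0; 0.352 0.155 -0.25 0 0 0 0; 0.528 0.232 -0.42 0 0 0 0; 0.704 0.31 -0.58 0 0 0 0; 0.88 0.387 -0.733 0 0 0 0", force=40)

```text
clock: 3.17
position: [0.6151, -0.1351, 0.2193]
tool_rot: [-0.35, -3.121, -0.001]
wrist_force: [0.3, 0.0, 0.4]
finger_gap: 0.0851
grasp_force: 0.0
```

Call:
servo_tool(motion="0 0 -0.2 0 0 0 0; 0 0 -0.42 0 0 0 0; 0 0 -0.65 0 0 0 0; 0 0 -0.85 0 0 0 0; 0 0 -0.973 0 0 0 0")

```text
clock: 3.58
position: [0.6127, -0.1354, 0.0717]
tool_rot: [-0.35, -3.119, -0.0]
wrist_force: [0.2, 0.1, -0.3]
finger_gap: 0.0853
grasp_force: 0.0
```

Call:
servo_tool(motion="0 0 0 0 0 0 0.3; 0 0 0 0 0 0 0.6; 0 0 0 0 0 0 1; 0 0 0 0 0 0 1; 0 0 0 0 0 0 1")

```text
clock: 4.0
position: [0.6148, -0.136, 0.0766]
tool_rot: [0.35, 3.12, 0.0]
wrist_force: [1.0, 0.1, -2.1]
finger_gap: 0.0554
grasp_force: 42.4
```

Call:
servo_tool(motion="0 0 0 0 0 0 1; 0 0 0 0 0 0 1; 0 0 0 0 0 0 1; 0 0 0.04 0 0 0 1; 0 0 0.1 0 0 0 1")

```text
clock: 4.42
position: [0.6138, -0.1359, 0.0904]
tool_rot: [-0.35, -3.121, 0.0]
wrist_force: [-0.1, -0.6, -1.0]
finger_gap: 0.0553
grasp_force: 42.5
```

Call:
servo_tool(motion="0 0 0.15 0 0 0 1; 0 0 0.35 0 0 0 1; 0 0 0.6 0 0 0 1; 0 0 0.82 0 0 0 1; 0 0.05 1 0 0 0 1")

```text
clock: 4.83
position: [0.614, -0.1302, 0.2439]
tool_rot: [0.353, 3.119, -0.001]
wrist_force: [0.2, -0.5, -0.9]
finger_gap: 0.0553
grasp_force: 42.7
```

Call:
servo_tool(motion="0.01 0.1 0 0 0 0 1; 0.02 0.3 0 0 0 0 1; 0.03 0.5 0 0 0 0 1; 0.04 0.7 0 0 0 0 1; 0.05 0.87 0 0 0 0 1")

```text
clock: 5.25
position: [0.6215, 0.0041, 0.2412]
tool_rot: [0.349, 3.122, 0.001]
wrist_force: [0.0, -0.1, -1.5]
finger_gap: 0.0552
grasp_force: 42.7
```

Call:
servo_tool(motion="0.02 0.2 0 0 0 0 1; 0.03 0.4 0 0 0 0 1; 0.04 0.58 0 0 0 0 1; 0.05 0.67 0 0 0 0 1; 0.05 0.67 0 0 0 0 1")

```text
clock: 5.67
position: [0.6291, 0.1064, 0.2406]
tool_rot: [-0.343, -3.123, -0.001]
wrist_force: [-0.5, 0.2, -1.8]
finger_gap: 0.0552
grasp_force: 42.7
```

Run:
```python
from station import monitor, imaging
from h import *
st=monitor.state();r=imaging.read_camera("wrist");pickle.dump((r,st),open("w3.pkl","wb"))
t=imaging.read_camera("top");pickle.dump(t,open("t3.pkl","wb"))
print(st["clock"],st["position"],st["tool_rot"],st["joint_pos"],st["wrist_force"],st["finger_gap"])
a=r["pixels"];b=cv2.resize(t["pixels"][90:195,195:335],(560,420));cv2.imwrite("pics/w3.png",cv2.resize(np.hstack([a,b]),(800,300)))
```

```text
5.6667 [0.62905275 0.10636303 0.24059994] [-3.42995081e-01 -3.12267871e+00 -1.43966194e-03] [-0.67123265  0.49773714  0.64039847  1.58596572 -0.31692688  1.16357341
  1.38962917] [-0.50741347  0.24256435 -1.82709495] 0.05515674824797259
```

View pics/w3.png

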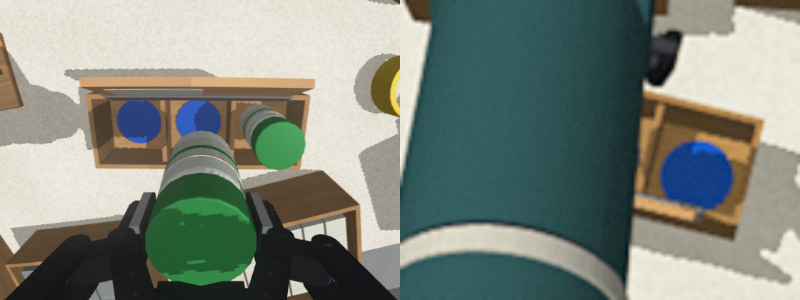

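The wrist view shows the jar held, the middle pad at (198,120) and the end pad at (139,121), in 400-px coordinates. The board's upper edge runs from (80,80) to (315,82).

Run:
```python
from h import *
r,st=pickle.load(open("w3.pkl","rb"))
for c,b in blobs(r["pixels"],(105,120,60),(130,255,255)): print(c,b,onz(r,c,.009,st).round(4),
  onz(r,(b[0],c[1]),.009,st)[:2].round(4),onz(r,(b[0]+b[2],c[1]),.009,st)[:2].round(4))
x=cv2.resize(r["pixels"][90:150,100:450],None,fx=2.28,fy=2.28,interpolation=cv2.INTER_CUBIC)
x2=cv2.resize(pickle.load(open("w2.pkl","rb"))[0]["pixels"][140:240,220:290],None,fx=5,fy=5,interpolation=cv2.INTER_CUBIC)
x2=cv2.copyMakeBorder(x2,0,0,0,x.shape[1]-x2.shape[1],cv2.BORDER_CONSTANT)
cv2.imwrite("pics/b3.png",np.vstack([x[:,:798],x2[:420,:798]]))
```

```text
[194.2, 169.4] [164, 140, 61, 60, 2903] [0.6071 0.0165 0.009 ] [ 0.5999 -0.0153] [0.6144 0.0487]
[276.9, 164.7] [247, 141, 62, 50, 2381] [0.6215 0.1037 0.009 ] [0.6146 0.0728] [0.6289 0.1368]
```

View pics/b3.png

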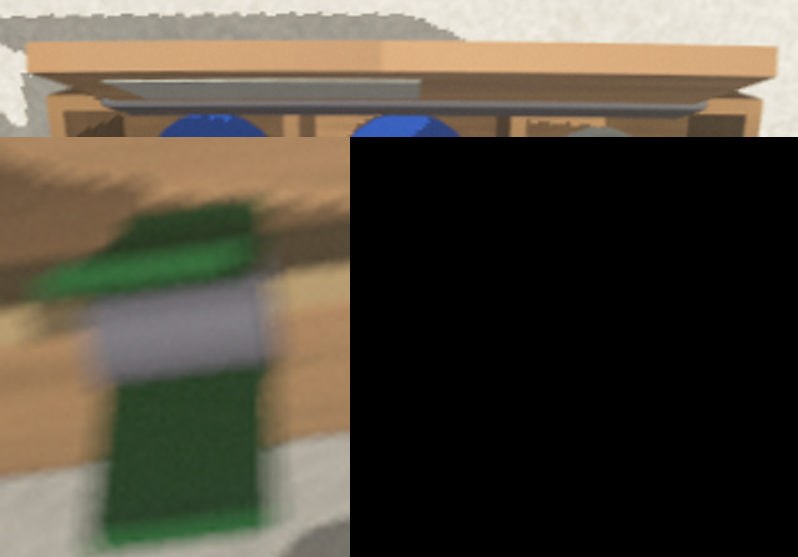

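Call:
servo_tool(motion="0 0 0 0 0 0 1; 0 0 -0.2 0 0 0 1; 0 0 -0.42 0 0 0 1; 0 0 -0.64 0 0 0 1; 0 0 -0.8 0 0 0 1")

```text
clock: 6.18
position: [0.6284, 0.1008, 0.1181]
tool_rot: [-0.353, -3.121, 0.002]
wrist_force: [0.2, -0.1, -1.1]
finger_gap: 0.0553
grasp_force: 42.8
```

Call:
servo_tool(motion="0 0 -0.08 0 0 0 1; 0 0 -0.14 0 0 0 1; 0 0 -0.17 0 0 0 1; 0 0 -0.19 0 0 0 1; 0 0 -0.2 0 0 0 1")

```text
clock: 6.6
position: [0.6298, 0.1024, 0.0911]
tool_rot: [0.35, 3.121, 0.001]
wrist_force: [-0.4, 0.3, -1.4]
finger_gap: 0.055
grasp_force: 42.8
```

Call:
servo_tool(motion="0 0 -0.01 0 0 0 1; 0 0 -0.02 0 0 0 1; 0 0 -0.028 0 0 0 1; 0 0 -0.035 0 0 0 1; 0 0 -0.035 0 0 0 1")

```text
clock: 7.02
position: [0.6296, 0.1026, 0.0855]
tool_rot: [0.35, 3.121, 0.0]
wrist_force: [-0.2, 0.1, 2.7]
finger_gap: 0.055
grasp_force: 43.0
```

Call:
servo_tool(motion="0 0 0 0 0 0 0.2; 0 0 0 0 0 0 0.2; 0 0 0 0 0 0 0.2; 0 0 0 0 0 0 0.2; 0 0 0.08 0 0 0 0.2")

```text
clock: 7.43
position: [0.6281, 0.1024, 0.0955]
tool_rot: [-0.35, -3.119, 0.002]
wrist_force: [-0.8, -0.8, -0.6]
finger_gap: 0.0681
grasp_force: 0.0
```

Call:
servo_tool(motion="0 0 0.2 0 0 0 0.2; 0 0 0.4 0 0 0 0.2; 0 0 0.6 0 0 0 0.2; 0 0 0.8 0 0 0 0.1; 0 0 0.92 0 0 0 0")

```text
clock: 7.85
position: [0.6299, 0.1022, 0.2393]
tool_rot: [0.35, 3.119, 0.002]
wrist_force: [0.5, -0.3, 0.1]
finger_gap: 0.0851
grasp_force: 0.0
```

Run:
```python
from station import monitor, imaging
from h import *
st=monitor.state();r=imaging.read_camera("wrist");pickle.dump((r,st),open("w4.pkl","wb"))
print(st["clock"],st["position"],st["tool_rot"],st["joint_pos"])
for c,b in blobs(r["pixels"],(50,110,40),(85,255,255)): print(c,b,onz(r,c,.127,st).round(4))
# board edge on w3 and w4: crop rows printed later
```

```text
7.85 [0.62989    0.10216181 0.23930273] [3.50477826e-01 3.11868781e+00 1.67411634e-03] [-0.66841414  0.49826896  0.64464225  1.58986872 -0.31942657  1.15738334
  1.39327263]
[282.1, 200.5] [246, 163, 73, 75, 4294] [0.6258 0.1039 0.127 ]
[396.3, 198.0] [359, 162, 75, 74, 4235] [0.6428 0.1877 0.127 ]
```

```bash
cat > fit.py <<'E'
from h import *
from scipy.optimize import least_squares
d=pickle.load(open("cam0.pkl","rb"));r,st=pickle.load(open("w3.pkl","rb"))
def pt(p,xo,y,s): # xo across board, s along from hinge
    l,S,cx,cy,yw=p
    v=np.array([-.047-np.sin(l)*s+xo*np.cos(l),y,.072+np.cos(l)*s+xo*np.sin(l)])
    return Ro.from_euler("z",yw).apply(v)+[cx,cy,0]
C=lambda u,v:(100+u/2.28,90+v/2.28)
obs=[(r,st,C(28,42),-.004,-.1),(r,st,C(777,46),-.004,.1),(r,st,C(30,72),.004,-.1),(r,st,C(775,75),.004,.1)]
def f(p):
    e=[(proj(rr,pt(p,xo,y,p[1]),s)[0]-uv)/1.0 for rr,s,uv,xo,y in obs]
    e+=[(proj(d["scene"],pt(p,0,y,p[1]))[0]-uv)/1.5 for uv,y in(((303,223.7),-.1),((361.5,179.3),.1))]
    e+=[(proj(d["top"],pt(p,0,y,p[1]))[0]-uv)/1.0 for uv,y in(((195+285/2.7,90+205/2.7),-.1),((195+45/2.7,90+148/2.7),.1))]
    return np.r_[np.ravel(e),(p[2]-.629)/.002,(p[3]-.1025)/.002,(p[4]+.226)/.01]
s=least_squares(f,[.3,.1,.629,.1025,-.226]);p=s.x
cov=np.linalg.inv(s.jac.T@s.jac)**1
print("lean,len,cx,cy,yaw",p.round(4),np.sqrt(np.diag(cov)).round(4));print(s.fun.round(1));print("edge mid",pt(p,0,0,p[1]))
E
python3 fit.py
```

```text
lean,len,cx,cy,yaw [ 0.2544  0.0922  0.629   0.1031 -0.2238] [0.0211 0.0008 0.0019 0.0006 0.0028]
[ 0.3  0.  -0.4 -0.2 -0.4  0.1  0.2  0.3 -1.1 -0.  -1.2 -0.7 -2.9 -0.7
  1.7 -0.4 -0.   0.3  0.2]
edge mid [0.56052747 0.1186725  0.16126418]
```

Call:
servo_tool(motion="-0.013 -0.18 0 0 0 0 0; -0.026 -0.36 0 0 0 0 0; -0.038 -0.54 0 0 0 0 0; -0.051 -0.72 0 0 0 0 0; -0.064 -0.902 0 0 0 0 0")

```text
clock: 8.32
position: [0.6192, -0.034, 0.2357]
tool_rot: [0.35, 3.122, 0.0]
wrist_force: [0.6, 0.3, 0.2]
finger_gap: 0.0855
grasp_force: 0.0
```

Call:
servo_tool(motion="-0.013 -0.18 0 0 0 0 0; -0.026 -0.36 0 0 0 0 0; -0.038 -0.54 0 0 0 0 0; -0.051 -0.72 0 0 0 0 0; -0.064 -0.902 0 0 0 0 0")

```text
clock: 8.73
position: [0.6097, -0.1694, 0.2357]
tool_rot: [0.35, 3.122, 0.0]
wrist_force: [-0.2, -0.4, 0.3]
finger_gap: 0.085
grasp_force: 0.0
```

Call:
servo_tool(motion="-0.013 -0.18 0 0 0 0 0; -0.026 -0.36 0 0 0 0 0; -0.038 -0.54 0 0 0 0 0; -0.051 -0.72 0 0 0 0 0; -0.064 -0.902 0 0 0 0 0")

```text
clock: 9.15
position: [0.6001, -0.3047, 0.2357]
tool_rot: [0.35, 3.122, -0.0]
wrist_force: [0.1, 1.1, -0.8]
finger_gap: 0.0852
grasp_force: 0.0
```

Run:
```python
from station import monitor, imaging
from h import *
st=monitor.state();r=imaging.read_camera("wrist")
print(st["clock"],st["position"],st["tool_rot"],st["joint_pos"])
for c,b in blobs(r["pixels"],(50,110,40),(85,255,255)): print(c,b,onz(r,c,.118,st).round(4))
```

```text
9.15 [ 0.60005515 -0.30468005  0.23571521] [ 3.49977321e-01  3.12164171e+00 -1.01390294e-04] [-0.03176501  0.58297863  0.68532064  1.49505972 -0.38323575  1.20020728
  2.05944835]
[337.4, 3.7] [332, 0, 11, 9, 54] [ 0.4734 -0.2383  0.118 ]
[349.9, 2.4] [344, 0, 14, 7, 39] [ 0.4743 -0.2301  0.118 ]
[369.3, 48.4] [337, 35, 64, 23, 559] [ 0.5052 -0.2222  0.118 ]
[279.3, 201.5] [249, 169, 62, 68, 3301] [ 0.5976 -0.3056  0.118 ]
```

Call:
servo_tool(motion="0 0 -0.2 0 0 0 0; 0 0 -0.42 0 0 0 0; 0 0 -0.65 0 0 0 0; 0 0 -0.85 0 0 0 0; 0 0 -0.97 0 0 0 0")

```text
clock: 9.62
position: [0.5992, -0.3026, 0.0867]
tool_rot: [-0.35, -3.119, -0.001]
wrist_force: [0.0, 0.5, -0.2]
finger_gap: 0.0852
grasp_force: 0.0
```

Call:
servo_tool(motion="0 0 -0.09 0 0 0 0; 0 0 -0.09 0 0 0 0.3; 0 0 -0.09 0 0 0 1; 0 0 -0.09 0 0 0 1; 0 0 -0.09 0 0 0 1")

```text
clock: 10.03
position: [0.6011, -0.3038, 0.0777]
tool_rot: [0.35, 3.12, -0.001]
wrist_force: [0.3, -0.1, 4.3]
finger_gap: 0.0548
grasp_force: 42.7
```

Call:
servo_tool(motion="0 0 0 0 0 0 1; 0 0 0 0 0 0 1; 0 0 0 0 0 0 1; 0 0 0 0 0 0 1; 0 0 0 0 0 0 1")

```text
clock: 10.45
position: [0.6012, -0.3038, 0.0776]
tool_rot: [0.35, 3.12, -0.001]
wrist_force: [-0.2, -0.2, 8.3]
finger_gap: 0.0552
grasp_force: 43.0
```

Call:
servo_tool(motion="0 0 0.15 0 0 0 1; 0 0 0.35 0 0 0 1; 0 0 0.6 0 0 0 1; 0 0.04 0.85 0 0 0 1; 0 0.13 1 0 0 0 1")

```text
clock: 10.87
position: [0.6003, -0.2861, 0.2307]
tool_rot: [0.354, 3.118, -0.003]
wrist_force: [0.9, -0.2, -1.1]
finger_gap: 0.0551
grasp_force: 43.2
```

Call:
servo_tool(motion="0.005 0.2 0.02 0 0 0 1; 0.01 0.4 0.05 0 0 0 1; 0.015 0.6 0.06 0 0 0 1; 0.02 0.8 0.06 0 0 0 1; 0.025 1 0.06 0 0 0 1")

```text
clock: 11.28
position: [0.604, -0.1325, 0.2359]
tool_rot: [0.35, 3.121, 0.001]
wrist_force: [0.5, 0.9, -2.1]
finger_gap: 0.0551
grasp_force: 43.2
```

Call:
servo_tool(motion="0.005 0.2 0 0 0 0 1; 0.01 0.4 0 0 0 0 1; 0.015 0.6 0 0 0 0 1; 0.02 0.8 0 0 0 0 1; 0.025 0.995 0 0 0 0 1")

```text
clock: 11.7
position: [0.6077, 0.0169, 0.2357]
tool_rot: [0.35, 3.121, 0.001]
wrist_force: [-0.2, 0.5, -1.0]
finger_gap: 0.0552
grasp_force: 43.2
```

Call:
servo_tool(motion="0 0 0 0 0 0 1; 0 0 -0.2 0 0 0 1; 0 0 -0.42 0 0 0 1; 0 0 -0.64 0 0 0 1; 0 0 -0.82 0 0 0 1")

```text
clock: 12.12
position: [0.6074, 0.0153, 0.1106]
tool_rot: [-0.35, -3.122, -0.0]
wrist_force: [0.5, 0.6, -1.0]
finger_gap: 0.0553
grasp_force: 43.4
```

Call:
servo_tool(motion="0 0 -0.05 0 0 0 1; 0 0 -0.1 0 0 0 1; 0 0 -0.13 0 0 0 1; 0 0 -0.14 0 0 0 1; 0 0 -0.15 0 0 0 1")

```text
clock: 12.53
position: [0.6086, 0.0154, 0.0907]
tool_rot: [0.35, 3.12, 0.001]
wrist_force: [0.1, -0.0, -2.0]
finger_gap: 0.0554
grasp_force: 43.3
```

Call:
servo_tool(motion="0 0 -0.006 0 0 0 1; 0 0 -0.012 0 0 0 1; 0 0 -0.018 0 0 0 1; 0 0 -0.024 0 0 0 1; 0 0 -0.027 0 0 0 1")

```text
clock: 12.95
position: [0.6087, 0.0154, 0.0866]
tool_rot: [0.35, 3.12, 0.001]
wrist_force: [-3.6, 1.1, 21.2]
finger_gap: 0.0553
grasp_force: 44.6
```

Call:
servo_tool(motion="0 0 0.006 0 0 0 1; 0 0 0.006 0 0 0 0.2; 0 0 0.006 0 0 0 0.2; 0 0 0.006 0 0 0 0.2; 0 0 0.06 0 0 0 0.2")

```text
clock: 13.37
position: [0.6072, 0.0154, 0.0935]
tool_rot: [-0.35, -3.12, 0.001]
wrist_force: [0.3, 0.1, -0.1]
finger_gap: 0.0683
grasp_force: 0.0
```

Call:
servo_tool(motion="0 0 0.2 0 0 0 0.2; 0 0 0.4 0 0 0 0.2; 0 0 0.6 0 0 0 0.2; 0 0 0.8 0 0 0 0.2; 0 0 0.94 0 0 0 0")

```text
clock: 13.78
position: [0.6083, 0.015, 0.2388]
tool_rot: [0.35, 3.12, 0.001]
wrist_force: [-0.5, -0.4, -0.4]
finger_gap: 0.0782
grasp_force: 0.0
```

Run:
```python
from station import monitor, imaging
from h import *
st=monitor.state();r=imaging.read_camera("wrist");pickle.dump((r,st),open("w5.pkl","wb"))
print(st["clock"],st["position"],st["tool_rot"],st["joint_pos"],st["finger_gap"])
for c,b in blobs(r["pixels"],(50,110,40),(85,255,255)): print(c,b,onz(r,c,.127,st).round(4))
```

```text
13.7833 [0.60826684 0.01499497 0.238793  ] [3.50496437e-01 3.11971991e+00 6.17107255e-04] [-0.57940987  0.44776222  0.67732227  1.66861981 -0.3048406   1.13094217
  1.52745558] 0.0782030727217874
[15.7, 98.0] [0, 93, 38, 12, 248] [ 0.4873 -0.1504  0.127 ]
[21.3, 118.6] [0, 112, 44, 16, 410] [ 0.5017 -0.1523  0.127 ]
[283.1, 201.1] [247, 163, 73, 75, 4260] [0.6045 0.0174 0.127 ]
[504.0, 200.1] [465, 165, 79, 73, 4364] [0.641  0.1824 0.127 ]
[398.5, 202.7] [360, 166, 78, 74, 4363] [0.6249 0.1015 0.127 ]
```

Call:
servo_tool(motion="-0.055 -0.107 0 0 0 -0.03 0; -0.11 -0.214 0 0 0 -0.06 0; -0.165 -0.32 0 0 0 -0.09 0; -0.22 -0.427 0 0 0 -0.12 0; -0.275 -0.533 0 0 0 -0.152 0")

```text
clock: 14.25
position: [0.5661, -0.0654, 0.2358]
tool_rot: [1.085, 2.948, 0.0]
wrist_force: [0.0, -0.7, 0.4]
finger_gap: 0.0851
grasp_force: 0.0
```

Call:
servo_tool(motion="-0.055 -0.107 0 0 0 -0.03 0; -0.11 -0.214 0 0 0 -0.06 0; -0.165 -0.32 0 0 0 -0.09 0; -0.22 -0.427 0 0 0 -0.12 0; -0.275 -0.533 0 0 0 -0.152 0")

```text
clock: 14.67
position: [0.5248, -0.1453, 0.2358]
tool_rot: [1.752, 2.608, 0.001]
wrist_force: [0.1, -0.6, -0.0]
finger_gap: 0.0854
grasp_force: 0.0
```

Call:
servo_tool(motion="-0.055 -0.107 0 0 0 -0.03 0; -0.11 -0.214 0 0 0 -0.06 0; -0.165 -0.32 0 0 0 -0.09 0; -0.22 -0.427 0 0 0 -0.12 0; -0.275 -0.533 0 0 0 -0.152 0")

```text
clock: 15.08
position: [0.4836, -0.2252, 0.2358]
tool_rot: [-2.319, -2.12, -0.001]
wrist_force: [1.1, 0.4, 0.0]
finger_gap: 0.0854
grasp_force: 0.0
```

Run:
```python
from station import monitor, imaging
from h import *
st=monitor.state();r=imaging.read_camera("wrist");pickle.dump((r,st),open("w6.pkl","wb"))
print(st["clock"],st["position"],st["tool_rot"],st["joint_pos"],st["finger_gap"])
R=Ro.from_rotvec(st["tool_rot"]).as_matrix();print(R.round(3))
for c,b in blobs(r["pixels"],(50,110,40),(85,255,255)): print(c,b,onz(r,c,.147,st).round(4))
cv2.imwrite("pics/w6.png",cv2.resize(r["pixels"],(784,588)))
```

```text
15.0833 [ 0.48357641 -0.22521231  0.23580017] [-2.31878863e+00 -2.11960484e+00 -6.76910977e-04] [-0.47711365  0.4274579   1.09632395  1.86195648 -0.42430696  1.1122238
  0.68750099] 0.08543080429298848
[[ 0.09   0.996  0.   ]
 [ 0.996 -0.09   0.   ]
 [ 0.     0.    -1.   ]]
[297.9, 176.3] [296, 170, 5, 14, 30] [ 0.4961 -0.1985  0.147 ]
[243.9, 211.6] [240, 187, 10, 50, 287] [ 0.4576 -0.2198  0.147 ]
[318.2, 213.7] [314, 191, 9, 46, 266] [ 0.508  -0.2259  0.147 ]
```

View pics/w6.png

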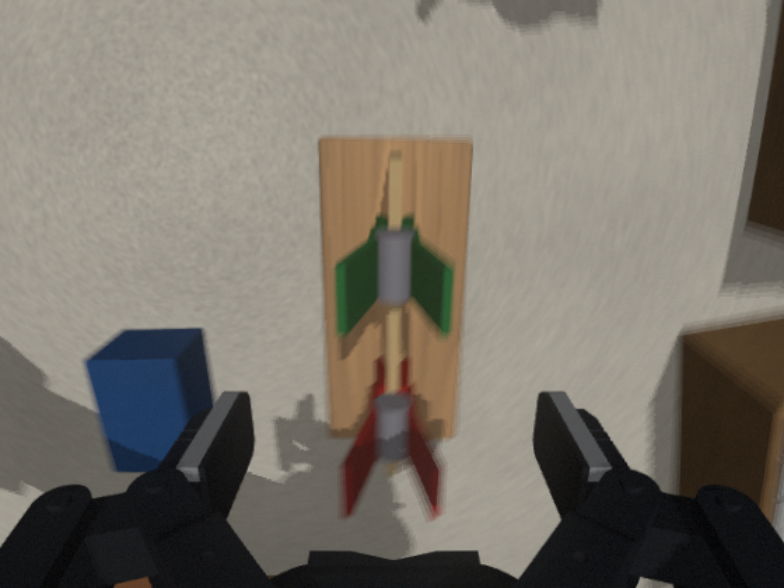

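The wrist view shows the green clamp squarely aligned with the tool, with its handle tops at (342,298) and (447,298). Its throat axis lies in the jaw mid-plane. I'm descending onto the handles.

Call:
servo_tool(motion="0 0.01 -0.18 0 0 0 0; 0 0.01 -0.37 0 0 0 0; 0 0.01 -0.56 0 0 0 0; 0 0.01 -0.75 0 0 0 0; 0 0.01 -0.86 0 0 0 0", force=30)

```text
clock: 15.55
position: [0.4832, -0.2224, 0.1041]
tool_rot: [-2.312, -2.124, 0.002]
wrist_force: [0.5, -0.1, -0.2]
finger_gap: 0.0858
grasp_force: 0.0
```

Call:
servo_tool(motion="0 0 0 0 0 0 0.3; 0 0 0 0 0 0 0.5; 0 0 0 0 0 0 0.7; 0 0 0 0 0 0 0.9; 0 0 0 0 0 0 1")

```text
clock: 15.97
position: [0.485, -0.2233, 0.1079]
tool_rot: [2.312, 2.124, 0.002]
wrist_force: [0.2, 0.8, 19.0]
finger_gap: 0.0257
grasp_force: 13.9
```

Call:
servo_tool(motion="0 0 0 0 0 0 1; 0 0 0 0 0 0 1; 0 0 0 0 0 0 1; 0 0 0 0 0 0 1; 0 0 0 0 0 0 1")

```text
clock: 16.38
position: [0.4854, -0.2234, 0.1081]
tool_rot: [2.312, 2.124, 0.003]
wrist_force: [-0.4, 0.8, 13.5]
finger_gap: 0.0241
grasp_force: 30.1
```

Call:
servo_tool(motion="0 0 0.1 0 0 0 1; 0 0 0.3 0 0 0 1; 0 0 0.55 0 0 0 1; 0 0 0.8 0 0 0 1; 0 0 1 0 0 0 1")

```text
clock: 16.8
position: [0.484, -0.2235, 0.2596]
tool_rot: [2.314, 2.123, 0.002]
wrist_force: [0.4, 0.4, -0.5]
finger_gap: 0.0238
grasp_force: 29.8
```

```bash
cat > tgt.py <<'E'
from station import monitor
from h import *
import sys
l,yw=.254,-.224;E=np.array([.5506,.0753,.1613]);D=float(sys.argv[1])
st=monitor.state();Rz=Ro.from_euler("z",yw).as_matrix()
hz=Rz@[-np.sin(l),0,np.cos(l)];R=np.c_[Rz@[0,1,0],Rz@[np.cos(l),0,np.sin(l)],-hz]
T=E+(.038+D)*hz
R0=Ro.from_rotvec(st["tool_rot"])
dr=(Ro.from_matrix(R)*R0.inv()).as_rotvec()
print(st["clock"],st["position"],st["joint_pos"].round(3),st["finger_gap"],st["wrist_force"].round(1))
print("target",T.round(4),"shift u",((T-st["position"])/.15).round(4),"turn u",(dr/np.pi).round(4),"hz",hz.round(4))
E
python3 tgt.py .085
```

```text
16.8 [ 0.48404776 -0.22348551  0.25959796] [-0.507  0.398  1.123  1.836 -0.393  1.154  0.664] 0.023815132264368457 [ 0.4  0.4 -0.5]
target [0.5205 0.0822 0.2804] shift u [0.2428 2.0377 0.1384] turn u [-0.0124 -0.0794 -0.0438] hz [-0.245   0.0558  0.9679]
```

Call:
servo_tool(motion="0 0.12 0.03 0 0 0 1; 0.01 0.26 0.06 0 -0.01 -0.005 1; 0.03 0.4 0.09 -0.002 -0.02 -0.01 1; 0.05 0.54 0.12 -0.003 -0.025 -0.012 1; 0.06 0.68 0.138 -0.004 -0.03 -0.015 1")

```text
clock: 17.22
position: [0.4933, -0.1201, 0.278]
tool_rot: [2.307, 2.02, 0.097]
wrist_force: [0.8, -0.5, -1.0]
finger_gap: 0.0239
grasp_force: 29.9
```

Call:
servo_tool(motion="0.015 0.13 0 0 -0.005 -0.003 1; 0.03 0.26 0 -0.001 -0.01 -0.006 1; 0.045 0.4 0 -0.002 -0.015 -0.009 1; 0.06 0.54 0 -0.003 -0.02 -0.012 1; 0.08 0.68 0 -0.004 -0.03 -0.015 1")

```text
clock: 17.63
position: [0.5054, -0.018, 0.2777]
tool_rot: [2.296, 1.915, 0.185]
wrist_force: [0.2, 0.3, -0.6]
finger_gap: 0.0237
grasp_force: 29.8
```

Call:
servo_tool(motion="0.02 0.13 0 0 -0.005 -0.003 1; 0.04 0.26 0 -0.001 -0.01 -0.006 1; 0.06 0.4 0 -0.002 -0.014 -0.009 1; 0.08 0.54 0 -0.003 -0.018 -0.012 1; 0.1 0.678 0 -0.004 -0.02 -0.014 1")

```text
clock: 18.05
position: [0.52, 0.0838, 0.2776]
tool_rot: [2.294, 1.83, 0.237]
wrist_force: [1.0, -0.0, -0.1]
finger_gap: 0.0237
grasp_force: 29.8
```

```bash
python3 tgt.py .085
python3 - <<'E'
from station import monitor, imaging
from h import *
st=monitor.state();r=imaging.read_camera("wrist");s=imaging.read_camera("scene");pickle.dump((r,st,s),open("w7.pkl","wb"))
a=cv2.resize(r["pixels"],(460,345));b=cv2.resize(s["pixels"][140:300,260:430],(340,320));b=cv2.copyMakeBorder(b,0,25,0,0,cv2.BORDER_CONSTANT)
cv2.imwrite("pics/w7.png",np.hstack([a,b]))
E
```

```text
18.05 [0.51999314 0.08380022 0.27763175] [-1.359  0.121  1.161  1.997 -0.008  0.864 -0.434] 0.023683762719819007 [ 1.  -0.  -0.1]
target [0.5205 0.0822 0.2804] shift u [ 0.0031 -0.0109  0.0181] turn u [-0.0007  0.0003  0.    ] hz [-0.245   0.0558  0.9679]
```

View pics/w7.png

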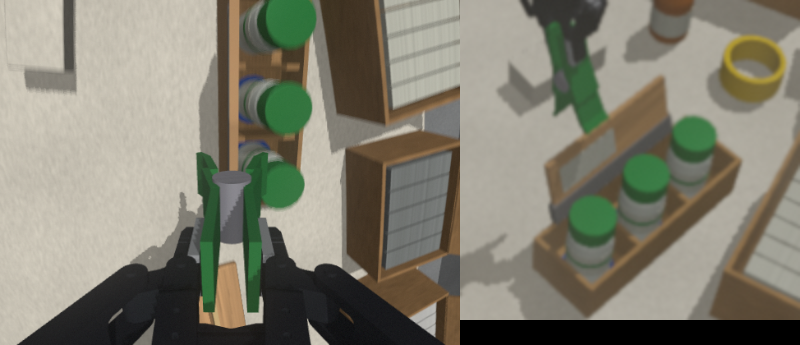

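The wrist view looks along the board: the strip at columns 217–238 lies between the open jaws (205 and 260), in line with the hub at (232,178). The scene view shows the jaws above the board and the jars upright. I'm checking the lateral offset numerically.

Run:
```python
from h import *
r,st,s=pickle.load(open("w7.pkl","rb"))
l,yw=.254,-.224;Rz=Ro.from_euler("z",yw).as_matrix();E0=np.array([.5605,.1187,.1613])
yd=Rz@[0,1,0];xd=Rz@[np.cos(l),0,np.sin(l)];hz=Rz@[-np.sin(l),0,np.cos(l)]
for y in(.05,.0,-.02):
    P=[E0+yd*y+xd*x for x in(-.004,0,.004)]; print(y,proj(r,P,st).round(1).tolist())
g=r["pixels"]
for row in(40,90,140,180): print(row,[tuple(int(v) for v in g[row,c]) for c in range(256,300,2)])
```

```text
0.05 [[279.0, 73.7], [284.8, 73.7], [290.6, 73.7]]
0.0 [[279.1, 145.6], [284.6, 145.6], [290.1, 145.6]]
-0.02 [[279.2, 172.3], [284.5, 172.3], [289.9, 172.3]]
40 [(178, 193, 198), (175, 188, 195), (175, 188, 196), (170, 184, 190), (101, 111, 117), (49, 65, 80), (52, 67, 80), (48, 63, 77), (49, 66, 79), (49, 65, 80), (53, 64, 74), (85, 92, 95), (102, 141, 179), (102, 141, 179), (101, 140, 178), (99, 140, 177), (100, 139, 178), (101, 139, 178), (79, 88, 88), (78, 85, 86), (60, 74, 67), (52, 70, 55)]
90 [(121, 131, 136), (123, 132, 136), (120, 130, 134), (118, 128, 132), (111, 122, 127), (51, 65, 81), (49, 64, 78), (46, 62, 75), (48, 62, 76), (43, 60, 74), (52, 62, 72), (87, 93, 96), (103, 142, 181), (102, 143, 182), (102, 142, 182), (103, 142, 181), (103, 142, 181), (90, 126, 161), (57, 81, 102), (53, 76, 95), (54, 79, 102), (54, 77, 99)]
140 [(119, 129, 134), (118, 128, 132), (116, 125, 130), (116, 124, 129), (117, 126, 130), (52, 68, 83), (47, 62, 75), (47, 62, 77), (46, 61, 75), (46, 62, 75), (46, 59, 68), (85, 91, 93), (101, 140, 178), (103, 142, 182), (101, 141, 180), (102, 142, 182), (102, 142, 182), (102, 100, 116), (97, 65, 56), (91, 72, 66), (83, 77, 75), (68, 75, 73)]
180 [(118, 127, 130), (117, 127, 131), (122, 132, 135), (117, 127, 130), (118, 127, 132), (80, 93, 101), (49, 65, 79), (45, 60, 74), (46, 61, 75), (44, 61, 76), (44, 57, 67), (66, 70, 73), (93, 130, 165), (93, 131, 168), (96, 133, 169), (96, 134, 170), (95, 133, 169), (101, 94, 100), (101, 89, 82), (101, 104, 102), (99, 104, 103), (99, 105, 103)]
```

Call:
servo_tool(motion="0.01 -0.01 -0.02 0 0 0 1; 0.03 -0.016 -0.1 0 0 0 1; 0.055 -0.022 -0.19 0 0 0 1; 0.078 -0.028 -0.28 0 0 0 1; 0.093 -0.031 -0.337 0 0 0 1")

```text
clock: 18.57
position: [0.534, 0.0765, 0.2256]
tool_rot: [2.295, 1.829, 0.233]
wrist_force: [-1.1, 0.7, 0.0]
finger_gap: 0.0237
grasp_force: 29.8
```

```bash
python3 tgt.py .008
```

```text
18.5667 [0.53404847 0.07651875 0.22560316] [-1.19   0.261  1.068  2.031 -0.194  0.753 -0.262] 0.023656208653387432 [-1.1  0.7  0. ]
target [0.5393 0.0779 0.2058] shift u [ 0.0352  0.009  -0.1319] turn u [-0.     -0.0001  0.0004] hz [-0.245   0.0558  0.9679]
```

Call:
servo_tool(motion="0.009 0.001 -0.035 0 0 0 1; 0.018 0.002 -0.07 0 0 0 1; 0.027 0.003 -0.1 0 0 0 1; 0.035 0.004 -0.132 0 0 0 1; 0.035 0.004 -0.132 0 0 0 1")

```text
clock: 18.98
position: [0.5393, 0.0786, 0.2063]
tool_rot: [2.293, 1.83, 0.234]
wrist_force: [-0.7, -0.6, -0.6]
finger_gap: 0.0237
grasp_force: 29.8
```

```bash
python3 tgt.py 0
```

```text
18.9833 [0.53927379 0.07862356 0.20631959] [-1.137  0.304  1.023  2.039 -0.249  0.716 -0.22 ] 0.023677507086472566 [-0.7 -0.6 -0.6]
target [0.5413 0.0774 0.1981] shift u [ 0.0134 -0.008  -0.0549] turn u [-0.     -0.0001 -0.0001] hz [-0.245   0.0558  0.9679]
```

Call:
servo_tool(motion="0.002 0 -0.0065 0 0 0 1; 0.0035 -0.001 -0.013 0 0 0 1; 0.005 -0.001 -0.0195 0 0 0 1; 0.0065 -0.0015 -0.026 0 0 0 1; 0.0065 -0.0015 -0.026 0 0 0 1")

```text
clock: 19.4
position: [0.5403, 0.0785, 0.2028]
tool_rot: [2.293, 1.83, 0.234]
wrist_force: [-0.1, -0.3, -0.3]
finger_gap: 0.0236
grasp_force: 29.8
```

Call:
servo_tool(motion="0.001 0 -0.0033 0 0 0 1; 0.0016 0 -0.0065 0 0 0 1; 0.0024 -0.0005 -0.0097 0 0 0 1; 0.0032 -0.0007 -0.013 0 0 0 1; 0.0032 -0.0007 -0.013 0 0 0 1")

```text
clock: 19.82
position: [0.5408, 0.0783, 0.2009]
tool_rot: [2.293, 1.83, 0.234]
wrist_force: [-0.8, -0.0, -0.5]
finger_gap: 0.0235
grasp_force: 29.8
```

Call:
servo_tool(motion="0.001 0 -0.003 0 0 0 1; 0.0012 0 -0.005 0 0 0 1; 0.0018 0 -0.0075 0 0 0 1; 0.0024 -0.0005 -0.01 0 0 0 1; 0.0024 -0.0005 -0.01 0 0 0 1")

```text
clock: 20.23
position: [0.5415, 0.0782, 0.2]
tool_rot: [2.293, 1.83, 0.235]
wrist_force: [-7.9, 0.2, 13.5]
finger_gap: 0.0235
grasp_force: 30.6
```

Call:
servo_tool(motion="0.0005 0 -0.002 0 0 0 1; 0.001 0 -0.004 0 0 0 1; 0.0015 0 -0.006 0 0 0 1; 0.0017 -0.0005 -0.007 0 0 0 1; 0.0017 -0.0005 -0.007 0 0 0 1")

```text
clock: 20.65
position: [0.5419, 0.0781, 0.1994]
tool_rot: [2.294, 1.83, 0.236]
wrist_force: [-11.9, -0.5, 24.5]
finger_gap: 0.0238
grasp_force: 32.1
```

Call:
servo_tool(motion="-0.001 0 0.004 0 0 0 1; -0.0007 0 0.003 0 0 0 0.7; -0.0002 0 0.001 0 0 0 0.67; 0.0005 0 -0.002 0 0 0 0.64; 0.001 0 -0.004 0 0 0 0.61")

```text
clock: 21.07
position: [0.5416, 0.0782, 0.1977]
tool_rot: [2.293, 1.83, 0.234]
wrist_force: [-1.3, -0.2, 4.5]
finger_gap: 0.0334
grasp_force: 10.3
```

Call:
servo_tool(motion="0.0005 0 -0.002 0 0 0 0.58; 0.001 0 -0.004 0 0 0 0.55; 0.0016 0 -0.0065 0 0 0 0.52; 0.0022 0 -0.009 0 0 0 0.49; 0.0028 -0.0005 -0.011 0 0 0 0.46")

```text
clock: 21.48
position: [0.5419, 0.0781, 0.196]
tool_rot: [2.293, 1.83, 0.234]
wrist_force: [0.1, 0.3, -0.4]
finger_gap: 0.046
grasp_force: 7.4
```

Call:
servo_tool(motion="0 0 -0.003 0 0 0 0.42; 0 0 -0.005 0 0 0 0.38; 0 0 -0.005 0 0 0 0.3; 0 0 -0.005 0 0 0 0.2; 0 0 -0.005 0 0 0 0.05")

```text
clock: 21.9
position: [0.5419, 0.0781, 0.1954]
tool_rot: [2.293, 1.83, 0.234]
wrist_force: [1.0, -0.7, -0.3]
finger_gap: 0.0784
grasp_force: 0.0
```

Call:
servo_tool(motion="0 0 0 0 0 0 0; 0 0 0 0 0 0 0; -0.005 0 0.02 0 0 0 0; -0.02 0.005 0.08 0 0 0 0; -0.05 0.011 0.2 0 0 0 0")

```text
clock: 22.32
position: [0.5338, 0.0793, 0.2247]
tool_rot: [2.294, 1.83, 0.23]
wrist_force: [-0.0, -0.3, 0.7]
finger_gap: 0.0855
grasp_force: 0.0
```

Call:
servo_tool(motion="-0.05 0.011 0.2 0 0 0 0; -0.1 0.022 0.4 0 0 0 0; -0.15 0.033 0.6 0 0 0 0; -0.18 0.04 0.75 0 0 0 0; -0.2 0.05 0.8 0 0 0 0")

```text
clock: 22.73
position: [0.5052, 0.0872, 0.3485]
tool_rot: [2.295, 1.83, 0.241]
wrist_force: [0.3, 0.9, -0.9]
finger_gap: 0.0852
grasp_force: 0.0
```

Run:
```python
from station import monitor, imaging
from h import *
st=monitor.state();r=imaging.read_camera("wrist");s=imaging.read_camera("scene");pickle.dump((r,st,s),open("w8.pkl","wb"))
a=cv2.resize(r["pixels"],(460,345));b=cv2.resize(s["pixels"][140:300,260:430],(340,320));b=cv2.copyMakeBorder(b,0,25,0,0,cv2.BORDER_CONSTANT)
cv2.imwrite("pics/w8.png",np.hstack([a,b]))
print(st["clock"],st["position"],st["finger_gap"],st["wrist_force"],st["grasp_force"])
```

```text
22.7333 [0.50522288 0.08716355 0.34847476] 0.08517460948452037 [ 0.26197366  0.89399979 -0.88895827] 0.0
```

View pics/w8.png

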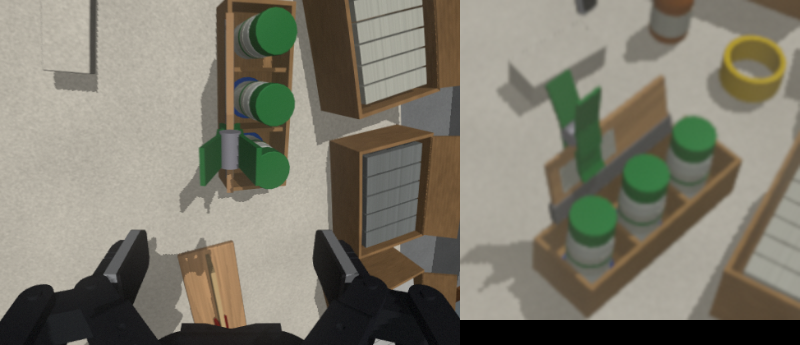

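The wrist view shows the clamp astride the board at hub (231,150), with handles splayed, fingers clear and all three jars in their cells. The scene view shows it upright along the board's lean. I'll do one numeric check of its depth.

Run:
```python
from h import *
r,st,s=pickle.load(open("w8.pkl","rb"))
l,yw=.254,-.224;Rz=Ro.from_euler("z",yw).as_matrix();E=np.array([.5506,.0753,.1613])
yd=Rz@[0,1,0];xd=Rz@[np.cos(l),0,np.sin(l)];hz=Rz@[-np.sin(l),0,np.cos(l)]
for up in(0,.006):
  for x in(-.028,.028):
    P=[E+hz*(.077+up)+xd*x+yd*y for y in(-.018,.018)]
    print(up,x,"scene",proj(s,P).round(1).tolist(),"wrist",proj(r,P,st).round(1).tolist())
P=E+hz*.0;print("throat",proj(s,P),proj(r,[E+hz*.024+yd*y for y in(-.018,.018)],st))
for n,g in(("scene",s["pixels"]),("wrist",r["pixels"])):
  m=cv2.inRange(cv2.cvtColor(g,cv2.COLOR_BGR2HSV),(50,90,30),(85,255,255))
  k,_,ss,c=cv2.connectedComponentsWithStats(m)
  print(n,[ss[i].tolist() for i in range(1,k) if ss[i][4]>30])
  if n=="scene":
    w=m[165:240,295:345]; ys,xs=np.nonzero(w); 
    for rr in range(0,75,3): print(165+rr,(np.nonzero(w[rr])[0]+295).tolist()) if w[rr].any() else 0
```

```text
0 -0.028 scene [[299.8, 184.9], [311.1, 176.6]] wrist [[244.1, 227.7], [242.4, 182.7]]
0 0.028 scene [[317.2, 194.8], [328.6, 186.1]] wrist [[316.2, 227.6], [317.7, 182.6]]
0.006 -0.028 scene [[299.4, 182.8], [310.8, 174.6]] wrist [[243.3, 230.6], [241.6, 184.7]]
0.006 0.028 scene [[316.8, 192.7], [328.3, 184.1]] wrist [[317.0, 230.5], [318.6, 184.6]]
throat [[318.42086603 210.41845813]] [[280.17577474 206.23391173]
 [280.11426435 167.55227065]]
scene [[304, 176, 26, 27, 268], [366, 199, 22, 21, 360], [319, 201, 13, 30, 257], [341, 217, 24, 24, 439], [315, 238, 23, 24, 426]]
177 [311, 312, 313, 314]
180 [307, 308, 309, 310, 311, 312, 313, 314, 315]
183 [304, 305, 306, 307, 308, 309, 310, 311, 312, 313, 314, 315, 316]
186 [305, 306, 307, 308, 309, 310, 311, 312, 313, 314, 315, 316, 317, 326, 327, 328]
189 [306, 307, 308, 309, 310, 311, 312, 313, 314, 315, 316, 317, 318, 322, 323, 324]
192 [308, 309, 310, 311, 312, 313, 314, 315, 316, 317, 318, 319, 320]
195 [309, 310, 311, 312, 313, 314, 315, 316, 317]
198 [310, 311, 312, 313, 314, 315, 316, 317]
201 [311, 312, 313, 326, 327, 328]
204 [324, 325, 326, 327, 328, 329]
207 [320, 321, 322, 323, 324, 325, 326, 327, 328, 329]
210 [319, 320, 321, 322, 323, 324, 325, 326, 327, 328, 329]
213 [319, 320, 321, 322, 323, 324, 325, 326, 327, 328]
216 [320, 321, 322, 323, 324, 325, 326, 327, 328, 329]
219 [320, 321, 323, 324, 325, 326, 327, 328, 329]
222 [320, 321, 322, 323, 324, 325, 326, 327, 328, 329, 330, 331, 343, 344]
225 [320, 321, 322, 323, 324, 325, 326, 327, 328, 342, 343, 344]
228 [321, 322, 323, 324, 342, 343, 344]
231 [342, 343, 344]
234 [343, 344]
wrist [[304, 8, 58, 60, 2695], [304, 101, 54, 53, 2264], [243, 150, 32, 76, 1234], [285, 150, 67, 80, 2681]]
```

```bash
python3 -c "
from station import ticket
print(ticket.sign_off())"
```

```text
the job is handed in; nothing more can be done
None
```

The job is handed in (no verdict was returned): both jars stand upright in the empty cells and the green clamp is clipped straight on the label board, pushed home and released, though I viewed 11 pictures, one over the limit of 10.

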